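# Change over the flip-cap sample tubes

### The arm

A 7-joint arm with a two-finger parallel gripper is mounted at the origin on a cart in front of the work surface, level with it; the furniture and walls round the work are solid. World frame = base frame: x ahead of the robot, y to its left, z up, the work surface at z = 0. Lengths are in m, angles in rad, forces in N, time in s.
With the tool pointing down it reaches from about 0.35 to 0.9 m from the base axis. Payload 8.1 kg.
Tool frame: the origin (TCP) lies at the very end of the fingers, on their centre line; the grasp point (between the pads) lies arm.hold_point_z behind it (arm.hold_point_z is the distance from the TCP to the grasp point, in m); z points along the fingers, y is the line along which they close (so a half turn about z gives the same grasp; the last joint's range is limited). The gripper opens to 92 mm and grips with 3 to 60 N. Pads are 19 mm wide; open, the fingers measure 130 mm over their backs; the gripper's body (75 mm by 190 mm) begins 47 mm behind the grasp point.
Start: joints at [1.225, 0.434, 0.025, 1.573, -0.012, 1.134, -0.075], TCP at [0.15, -0.607, 0.227] pointing down, gripper open.
Joint ranges: [-2.62, 2.62], [-0.44, 2.09], [-1.27, 1.32], [0.08, 2.57], [-1.32, 4.46], [0.12, 2], [-2.74, 2.74]. Speed limits (rad/s): [2.22, 2.22, 3.01, 3.01, 3.14, 3.14, 3.14].

### API

Orientations are given as a rotation vector (axis times angle).
In Python, from cell import arm, vision, job, cut_out gives the robot as it stands. The module is installed in compiled form; this text tells all that it offers.
- The arm moves only by the tool play_rows, never from a script. Its argument "increments" is text: rows parted by semicolons, each of 5 numbers parted by spaces: the shift along the tool's x, y, z in cm, then the turn about the tool's z in degrees, then the opening, from -1 (shut) to 1 (fully open), so that 0 is half open. A call has 1 to 5 rows; each row shifts and turns the commanded pose from where the row before left it, along the tool's axes as they then stand; what a row does not reach is not made up. A row lasts 1/12 s, in which the tool goes at most 41.7 mm and 7.16 degrees, less where a joint would pass 70% of its speed; a pose out of reach is approached as far as the arm can. A call is refused whole if a number of a shift passes 4.17 or a number of a turn 7.16, either way. A call with a gripper value outside its range is refused whole. The fingers move at their own pace and stop on an object; "grip_force" is the grip in N (left out, the last holds). Time passes only in rows, so rows that do not move let the fingers close. It gives the time, the measured TCP pose, the force, the opening and the grip force at its end, in the units of the state.
- arm.observe(): the state, without advancing time (a new reading comes with each control period).
- vision.get_image(name): name is "side" or "top"; returns a dict with "frame" (384x512x3 uint8, red, green, blue), "z_map" (384x512 float32, m along the optical axis (not along the pixel's ray), 0 where there is no reading), "mtx" (3x3 intrinsics, pixels), "cam_to_world" (4x4, takes a point from camera to world coordinates). Camera axes: x right, y up, looking along -z (the intrinsics and any distortion apply to the point x, -y, -z); pixel columns grow to the right and rows downward; lengths in m; the calibration is good to about 2 mm. A picture is of the moment at which its call begins.
- job.sign_off(): hands the job in; it is judged then, once.
Trained networks look in a picture, given as the dict that the camera call returned (one of the last four; its "shot" number tells which), for a name from the list of things; names that differ only in an ending like _2 or _b are one class to them, and where a whole thing is asked for, a point or a joint stands for the part that bears it (a point fixed in the world has none). Each returns a list of dicts, best first, with "confidence" (0 to 1); they miss things now and then, are a little off and sometimes report something else, mostly with a low value. They report only what shows in the picture. A call takes as long as a camera call.
- cut_out(query, picture): "mask" (384x512 bool, what is visible of it) and "point" ([row, column] in pixels, amid what is visible of it).
The state is a dict: "clock": time; "joints": joint angles; "dq": joint speeds; "joint_efforts": joint torques, N m; "position": TCP position; "ee_rot": TCP orientation; "force": force on the tool from outside, world axes, zero at the start; "ft_torque": the same for the moment, N m; "width": opening from 0.0 (shut) to 1.0 (fully open); "gripper_force": force on a finger pad.
Only numpy, scipy, OpenCV 4.12 (cv2) and the standard library are available. Lean on these libraries where they do the work, as an engineer would, in place of code of your own. Each camera call takes 0.05 s, during which the arm holds its last target. There are 200 camera calls.

### The job

Change the sample tube in use: push the open red cap over and press it down until it snaps fully shut, and only then flick the yellow cap up and push it right back so that it stays wide open. Press firmly but never force a tube, keep the blue cap shut, never have red and yellow open at once, and leave the loose things on the bench where they are.

Things in the scene. Friction and masses are not known exactly. Their poses are not given: they have to be found in the camera images.
- rack: Fixed aluminium rack, 60 mm deep (its x) x 226 mm long (its y), upper plate's top at 78 mm; origin at the centre of its underside on the bench; its -x side is the front. Three tubes stand in it in a row along its y, 76 mm apart, in any order and at different heights. Rack and tubes are clamped down and do not move.
- tube_red: White plastic sample tube with the red flip cap, 43 mm diameter, 105 mm tall to its rim, clamped upright in the rack. Origin: centre of its underside; z up, -x to the front (yaw as the rack). Shut, the round cap (49 mm diameter) covers z 106 to 115 mm; its lip, 30 mm wide, runs out in front, flat at z 108 to 114 mm to x = -44 mm, then turned up at 45 degrees to its edge at x = -56, z 121 mm; the space below is free.
- hinge_red (a point): Fixed point on the red cap's hinge axis at the back of the tube's rim, (28, 0, 105) mm in the tube's frame. The axis runs along the tube's y.
- cap_red (a joint): Angle of the red cap, rad: 0 shut, 1.57 upright, 1.95 back against its stop. It starts open, standing or leaning back anywhere from 1.3 to 1.9. It stays at any angle where it is left. A snap catch acts below 0.17: a cap merely laid down stays propped near 0.15, one pressed too little springs back; it needs roughly 8 N down at the press point to pass the catch, 3 mm before its rigid stop; a shut cap comes free at roughly 6 N upward at the lip.
- lip_red (a point): Middle of the red cap's upturned lip edge; shut, it lies 82 mm in front of and 16 mm above the hinge point; moves with the cap.
- press_red (a point): Press point on the red cap's upper face where the lip begins, 50 mm from the hinge axis; moves with the cap. Its z axis is the cap's outward normal.
- tube_yellow: White plastic sample tube with the yellow flip cap, 43 mm diameter, 105 mm tall to its rim, clamped upright in the rack. Origin: centre of its underside; z up, -x to the front (yaw as the rack). Shut, the round cap (49 mm diameter) covers z 106 to 115 mm; its lip, 30 mm wide, runs out in front, flat at z 108 to 114 mm to x = -44 mm, then turned up at 45 degrees to its edge at x = -56, z 121 mm; the space below is free.
- hinge_yellow (a point): Fixed point on the yellow cap's hinge axis at the back of the tube's rim, (28, 0, 105) mm in the tube's frame. The axis runs along the tube's y.
- cap_yellow (a joint): Angle of the yellow cap, rad: 0 shut, 1.57 upright, 1.95 back against its stop. It starts shut. It stays at any angle where it is left. A snap catch acts below 0.17: a cap merely laid down stays propped near 0.15, one pressed too little springs back; it needs roughly 8 N down at the press point to pass the catch, 3 mm before its rigid stop; a shut cap comes free at roughly 6 N upward at the lip.
- lip_yellow (a point): Middle of the yellow cap's upturned lip edge; shut, it lies 82 mm in front of and 16 mm above the hinge point; moves with the cap.
- press_yellow (a point): Press point on the yellow cap's upper face where the lip begins, 50 mm from the hinge axis; moves with the cap. Its z axis is the cap's outward normal.
- tube_blue: White plastic sample tube with the blue flip cap, 43 mm diameter, 105 mm tall to its rim, clamped upright in the rack. Origin: centre of its underside; z up, -x to the front (yaw as the rack). Shut, the round cap (49 mm diameter) covers z 106 to 115 mm; its lip, 30 mm wide, runs out in front, flat at z 108 to 114 mm to x = -44 mm, then turned up at 45 degrees to its edge at x = -56, z 121 mm; the space below is free.
- hinge_blue (a point): Fixed point on the blue cap's hinge axis at the back of the tube's rim, (28, 0, 105) mm in the tube's frame. The axis runs along the tube's y.
- cap_blue (a joint): Angle of the blue cap, rad: 0 shut, 1.57 upright, 1.95 back against its stop. It starts shut. It stays at any angle where it is left. A snap catch acts below 0.17: a cap merely laid down stays propped near 0.15, one pressed too little springs back; it needs roughly 8 N down at the press point to pass the catch, 3 mm before its rigid stop; a shut cap comes free at roughly 6 N upward at the lip.
- lip_blue (a point): Middle of the blue cap's upturned lip edge; shut, it lies 82 mm in front of and 16 mm above the hinge point; moves with the cap.
- press_blue (a point): Press point on the blue cap's upper face where the lip begins, 50 mm from the hinge axis; moves with the cap. Its z axis is the cap's outward normal.
- gauge_block: Loose ground steel block 30x40x50 mm, bystander; origin at the centre of its underside.
- spring_carton: Loose small brown carton, 51x70x45 mm, bystander; origin at the centre of its underside.
- wood_block: Loose dark wooden block 44x90x30 mm, bystander; origin at the centre of its underside.

How it is judged:
By the outcome, as a careful person would: the job done as asked, in the order asked, and still so for the second after the job is handed in, with the robot touching nothing.
It also fails if it takes over 40 s, if anything falls off the work surface, if the arm or the gripper's body presses on something with over 40 N, if the wrist force passes 120 N, or if a joint passes its speed limit or range.

## Working session

There is one attempt and no reset: what is moved stays moved. The work goes in short steps, Python scripts to look and compute and a tool call to move; the robot and the scene stay as the last step left them, time stands still between calls to the robot, and variables do not carry over. Pictures are saved under pics/ and viewed, at most 10 in all, crops included, and the job is handed in when it is done.

Besides the shell and the picture viewer there is one more tool, called by a JSON object that holds its "name" and its "arguments". play_rows: Moves the arm, as the interface text tells. Its arguments: {"type":"object","properties":{"increments":{"type":"string"},"grip_force":{"type":"number"}},"required":["increments"]}

```bash
mkdir -p pics; cat > h.py <<'E'
import numpy as np,cv2
from cell import arm,vision,job,cut_out
def pts(im,mask=None):
    z=im["z_map"]; 
    m=(z>0) if mask is None else (mask&(z>0))
    r,c=np.nonzero(m); d=z[r,c]; K=im["mtx"]
    P=np.stack([(c-K[0,2])*d/K[0,0],-(r-K[1,2])*d/K[1,1],-d,np.ones_like(d)])
    return (im["cam_to_world"]@P)[:3].T
def save(im,n): cv2.imwrite(f"pics/{n}.png",im["frame"][:,:,::-1])
E
cat > a.py <<'E'
from h import *
np.set_printoptions(precision=3,suppress=True)
print(arm.observe()); print(arm.hold_point_z)
for v in ["top","side"]:
    im=vision.get_image(v); save(im,v+"0"); print(v,im["cam_to_world"][:3,3])
    for q in ["rack","cap_red","cap_yellow","cap_blue","tube_red","gauge_block","spring_carton","wood_block"]:
        for o in cut_out(q,im)[:1]:
            p=pts(im,o["mask"]); 
            if len(p): print(q,round(o["confidence"],2),o["point"],len(p),np.median(p,0),np.percentile(p,3,0),np.percentile(p,97,0))
a=cv2.imread("pics/top0.png");b=cv2.imread("pics/side0.png")
cv2.imwrite("pics/ab.png",cv2.resize(np.vstack([a,b]),(400,600)))
E
python3 a.py
```

```text
{'clock': 0.0, 'joints': array([ 1.225,  0.435,  0.025,  1.574, -0.012,  1.134, -0.075]), 'dq': array([-0.001,  0.001, -0.001,  0.   , -0.001, -0.001,  0.001]), 'joint_efforts': array([ -0.001, -66.783,   0.985, -31.445,  -0.06 ,   0.043,   0.   ]), 'position': array([ 0.15 , -0.606,  0.226]), 'ee_rot': array([-3.117, -0.38 ,  0.001]), 'force': array([-0.655, -0.12 , -0.027]), 'ft_torque': array([-0.013, -0.029, -0.025]), 'gripper_force': 0.0, 'width': 0.9970826127951619}
0.0188
top [ 0.422 -0.052  1.404]
rack 0.9 [208.0, 281.8] 805 [ 0.475 -0.152  0.079] [ 0.45  -0.286  0.072] [ 0.508 -0.069  0.084]
cap_red 0.73 [188.9, 261.2] 166 [ 0.518 -0.103  0.181] [ 0.507 -0.123  0.001] [ 0.546 -0.084  0.214]
cap_yellow 0.69 [212.1, 322.0] 352 [ 0.465 -0.255  0.132] [ 0.426 -0.274  0.126] [ 0.496 -0.236  0.137]
cap_blue 0.83 [209.1, 291.0] 390 [ 0.47  -0.178  0.13 ] [ 0.428 -0.199  0.12 ] [ 0.503 -0.159  0.136]
tube_red 0.68 [210.0, 291.6] 402 [ 0.472 -0.179  0.13 ] [ 0.428 -0.2    0.082] [ 0.506 -0.159  0.136]
gauge_block 0.48 [226.0, 365.4] 185 [ 0.441 -0.398  0.05 ] [ 0.425 -0.42   0.01 ] [
[... 344 characters left out ...]
p_red 0.71 [193.4, 253.5] 274 [ 0.517 -0.115  0.168] [ 0.507 -0.129  0.022] [0.607 0.139 0.209]
cap_yellow 0.81 [249.3, 253.7] 468 [ 0.468 -0.262  0.129] [ 0.425 -0.28   0.118] [ 0.503 -0.238  0.135]
cap_blue 0.55 [229.6, 243.0] 346 [ 0.471 -0.186  0.127] [ 0.429 -0.204  0.12 ] [ 0.503 -0.165  0.133]
tube_red 0.68 [208.3, 246.9] 564 [ 0.503 -0.115  0.127] [ 0.462 -0.128  0.048] [0.563 0.04  0.208]
gauge_block 0.43 [323.5, 257.9] 85 [ 0.435 -0.397  0.049] [ 0.423 -0.404  0.044] [ 0.446 -0.388  0.051]
spring_carton 0.79 [175.8, 196.9] 307 [0.427 0.261 0.034] [ 0.404  0.255 -0.   ] [0.452 0.319 0.046]
wood_block 0.52 [181.0, 269.4] 284 [0.684 0.198 0.025] [0.658 0.169 0.001] [0.718 0.25  0.03 ]
```

View pics/ab.png

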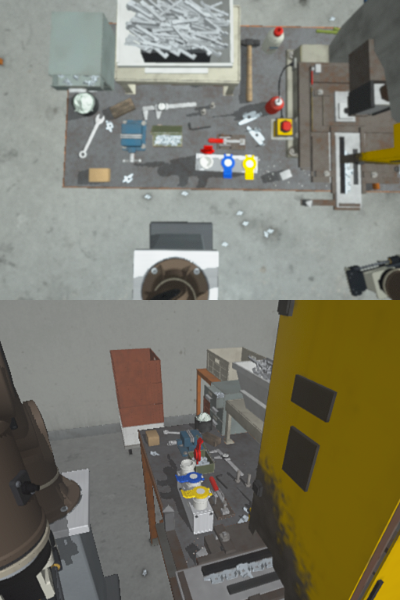

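```bash
cat > b.py <<'E'
from h import *
np.set_printoptions(precision=4,suppress=True)
im=vision.get_image("top"); im2=vision.get_image("side")
C={}
for c in ["yellow","blue"]:
    P=np.vstack([pts(i,cut_out("cap_"+c,i)[0]["mask"]) for i in (im,im2)])
    t=P[:,2]; P=P[(t>.11)&(t<.15)]
    (cx,cy),(w,h),a=cv2.minAreaRect(P[:,:2].astype(np.float32)*1000)
    q=P[P[:,0]>P[:,0].min()+.028]; 
    d=q; rect=cv2.minAreaRect(d[:,:2].astype(np.float32)*1000)
    flat=q[:,2]
    lip=P[P[:,0]<P[:,0].min()+.006]
    print(c,"all",cx,cy,w,h,a,"disc",rect,"ztop",np.percentile(flat,[20,50,80]),"lip",lip.mean(0),lip[:,2].max())
for n,i in(("top",im),("side",im2)):
    P=pts(i,cut_out("cap_red",i)[0]["mask"]); P=P[(P[:,2]>.11)&(P[:,0]<.6)&(abs(P[:,1]+.1)<.06)]
    for z in np.arange(.11,.22,.01):
        s=P[(P[:,2]>=z)&(P[:,2]<z+.01)]
        if len(s): print(n,z,len(s),s.mean(0),s[:,1].min(),s[:,1].max(),s[:,0].min(),s[:,0].max())
# rack
P=pts(im,cut_out("rack",im)[0]["mask"]);P=P[(P[:,2]>.072)&(P[:,2]<.084)]
print("rack",cv2.minAreaRect(P[:,:2].astype(np.float32)*1000),np.median(P[:,2]))
E
python3 b.py
```

```text
yellow all 463.7812805175781 -258.0449523925781 84.92961120605469 49.97261428833008 10.170172691345215 disc ((477.885009765625, -255.48577880859375), (56.16684341430664, 50.281917572021484), 7.854640007019043) ztop [0.1282 0.1298 0.1322] lip [ 0.4251 -0.2562  0.1361] 0.14223150601303725
blue all 466.4308776855469 -180.5488739013672 49.03926086425781 83.59185791015625 88.60128784179688 disc ((480.75701904296875, -180.94488525390625), (55.736446380615234, 48.83573532104492), 0.374156653881073) ztop [0.1261 0.1279 0.1307] lip [ 0.4274 -0.1795  0.1345] 0.14272742893390156
top 0.14999999999999997 2 [ 0.5105 -0.0908  0.1559] -0.09482594450156576 -0.0868335866329317 0.5076647751132388 0.5133073052872984
top 0.15999999999999998 17 [ 0.5104 -0.1047  0.1662] -0.12381762958918781 -0.08382005740902815 0.5072789056797986 0.518022663448744
top 0.16999999999999998 42 [ 0.5138 -0.1023  0.1754] -0.12348560411796361 -0.08349909437131195 0.507137059516214 0.5221206458266031
top 0.17999999999999997 12 [ 0.5154 -0.105   0.1834] -0.11493389252375297 -0.09124506871220284 0.5115719091178691 0.51686508986636
[... 1132 characters left out ...]
.5071743880146017 0.5216760566910585
side 0.17999999999999997 19 [ 0.5176 -0.112   0.1843] -0.12305888702179801 -0.09395619298663394 0.5154937287676769 0.5221157423173298
side 0.18999999999999995 23 [ 0.5182 -0.1122  0.1954] -0.12380156832761668 -0.09431363086594569 0.5161103550202011 0.5208823071854226
side 0.19999999999999996 42 [ 0.5236 -0.1092  0.2055] -0.12302815649707255 -0.09198030444401872 0.5180444465980624 0.5317223931302213
side 0.20999999999999996 4 [ 0.5286 -0.109   0.2104] -0.12244981507466735 -0.10072131463468348 0.5274716694065067 0.5300305436319461
rack ((479.8676452636719, -178.03213500976562), (225.81011962890625, 59.803802490234375), 87.88862609863281) 0.07900460519505592
```

The picture shows the rack with the red cap standing open on the left, blue in the middle and yellow on the right (top view about px (208,150), (228,165) and (250,167) in the composite). I'll check clearances behind the red cap.

```bash
cat > c.py <<'E'
from h import *
np.set_printoptions(precision=3,suppress=True,linewidth=200)
im=vision.get_image("top"); im2=vision.get_image("side")
P=np.vstack([pts(im),pts(im2)]); 
xs=np.arange(.1,.75,.05); ys=np.arange(-.7,.15,.05)
print("y\\x",xs)
for y in ys:
    print("%.2f"%y,np.array([ (lambda s:s[:,2].max() if len(s) else -1)(P[(P[:,0]>=x)&(P[:,0]<x+.05)&(P[:,1]>=y)&(P[:,1]<y+.05)]) for x in xs]))
f=cv2.resize(im["frame"][120:260,190:420,::-1],None,fx=3,fy=3); cv2.imwrite("pics/c.png",f)
E
python3 c.py
```

```text
y\x [0.1  0.15 0.2  0.25 0.3  0.35 0.4  0.45 0.5  0.55 0.6  0.65 0.7 ]
-0.70 [-0.785  0.341  0.325 -0.782 -0.783 -0.783  0.228  0.632  0.193  0.194  0.195  0.192 -1.   ]
-0.65 [ 0.401  0.565  0.605 -0.785  0.208  0.208  0.225  0.63   0.209  0.208  0.4    0.208  0.199]
-0.60 [ 0.496  0.545 -0.782 -0.786  0.212  0.215  0.221  0.628  0.219  0.215  0.497  0.464  0.459]
-0.55 [ 0.342  0.396 -0.777 -0.785  0.211  0.215  0.22   0.625  0.597  0.599  0.571  0.574  0.578]
-0.50 [-0.779 -0.777 -0.785 -0.785  0.206  0.204  0.229  0.221  0.194  0.193  0.204  0.205  0.225]
-0.45 [-0.783 -0.778 -0.783 -0.786  0.255  0.257  0.059  0.166  0.167  0.166  0.167  0.166  0.167]
-0.40 [-0.782 -0.782 -0.781 -0.78  -0.783  0.008  0.056  0.054  0.009  0.161  0.166  0.119  0.182]
-0.35 [-0.781 -0.781 -0.782 -0.786 -0.783  0.008  0.008  0.01   0.009  0.121  0.123  0.096  0.098]
-0.30 [-0.788 -0.784 -0.785 -0.783 -0.785  0.008  0.144  0.14   0.133  0.029  0.031  0.027  0.033]
-0.25 [-0.781 -0.781 -0.785 -0.776 -0.781  0.012  0.142  0.138  0.133  0.056  0.011  0.029  0.206]
-0.20 [ 0.006 -0.006 -0.78  -0.787 -0.78   0.011  0.141  0.136  0.13   0.061  0.011  0.01   0.373]
-0.15 [ 0.01  -0.002 -0.784 -0.783 -0.782  0.008  0.008  0.138  0.217  0.07   0.013  0.049  0.37 ]
-0.10 [ 0.019  0.    -0.781 -0.784 -0.781  0.009  0.008  0.135  0.216  0.009  0.013  0.059  0.375]
-0.05 [ 0.022  0.002 -0.78  -0.785 -0.78   0.009  0.009  0.009  0.048  0.119  0.086  0.011  0.378]
0.00 [ 0.023  0.002 -0.778 -0.782 -0.784  0.008  0.011  0.01   0.049  0.123  0.088  0.012  0.377]
0.05 [ 0.019 -0.003 -0.785 -0.785 -0.785  0.01   0.01   0.009  0.048  0.121  0.09   0.022  0.378]
0.10 [ 0.011  0.009 -0.786 -0.784 -0.777  0.007  0.01   0.084  0.097  0.092  0.093  0.014  0.379]
```

View pics/c.png

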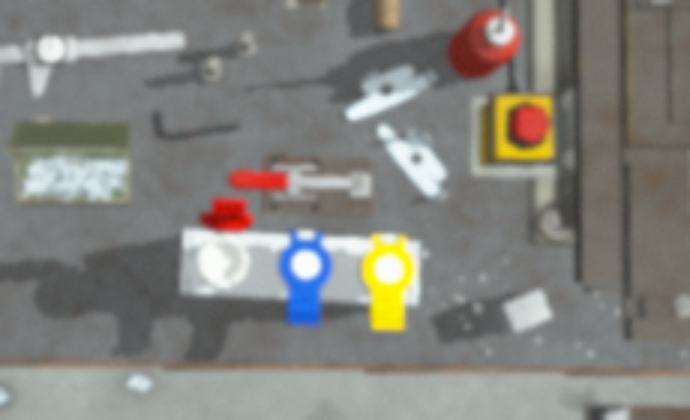

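{"name": "play_rows", "arguments": {"increments": "0 0 -4 0 -1;0 0 -4 7 -1;3.5 0 0 7 -1;4 0 0 2 -1;4 0 0 0 -1"}}

```text
clock: 1.87
position: [0.2657, -0.6043, 0.3083]
ee_rot: [3.139, -0.065, 0.002]
force: [1.0, -0.5, -1.1]
width: 0.689
gripper_force: 0.0
```

The close-up shows, from left to right, red open with its cap standing behind the tube at (225,212), then blue shut and yellow shut. Nothing tall stands directly behind red.

{"name": "play_rows", "arguments": {"increments": "0 -4 0 0 -1;0 -4 0 0 -1;0 -4 0 0 -1;0 -4 0 0 -1;2.8 -2.8 0 0 -1"}}

```text
clock: 2.28
position: [0.2953, -0.415, 0.3069]
ee_rot: [-3.141, 0.064, 0.004]
force: [0.3, -0.5, -0.8]
width: 0.325
gripper_force: 0.0
```

{"name": "play_rows", "arguments": {"increments": "2.8 -2.8 0 0 -1;2.8 -2.8 0 0 -1;2.8 -2.8 0 0 -1;2.8 -2.8 0 0 -1;2.8 -2.8 0 0 -1"}}

```text
clock: 2.7
position: [0.4459, -0.2809, 0.3071]
ee_rot: [3.141, -0.058, 0.001]
force: [-0.3, -2.0, -0.8]
width: 0.01
gripper_force: 0.0
```

{"name": "play_rows", "arguments": {"increments": "2.8 -2.8 0 0 -1;2.8 -2.8 0 0 -1;2.8 -2.8 0 0 -1;0 0 0 0 -1;0 0 0 0 -1"}}

```text
clock: 3.12
position: [0.5332, -0.1989, 0.3063]
ee_rot: [-3.14, 0.05, 0.0]
force: [-0.2, -0.8, 0.8]
width: 0.002
gripper_force: 0.0
```

{"name": "play_rows", "arguments": {"increments": "1.5 -3.2 0 0 -1;1.5 -3.2 0 0 -1;1.5 -3.0 1 0 -1;0 0 4 0 -1;0 0 4 0 -1"}}

```text
clock: 3.53
position: [0.5819, -0.1081, 0.2176]
ee_rot: [3.141, -0.054, 0.008]
force: [1.0, -1.0, -0.7]
width: 0.009
gripper_force: 0.0
```

{"name": "play_rows", "arguments": {"increments": "0 0 2.5 0 -1;0 0 0 0 -1"}}

```text
clock: 3.7
position: [0.576, -0.1107, 0.1863]
ee_rot: [3.141, -0.06, -0.015]
force: [-1.0, 0.5, -1.0]
width: 0.002
gripper_force: 0.0
```

{"name": "play_rows", "arguments": {"increments": "-2.5 -0.7 0 0 -1;-2 0 0 0 -1;-2 0 0 0 -1;-2 0 0 0 -1;0 0 0 0 -1"}}

```text
clock: 4.12
position: [0.4926, -0.1005, 0.1936]
ee_rot: [3.14, -0.061, -0.0]
force: [-1.1, -0.8, 0.3]
width: -0.0
gripper_force: 0.0
```

{"name": "play_rows", "arguments": {"increments": "-2 0 0 0 -1;-1.5 0 0 0 -1;0 0 1 0 -1;0 0 1 0 -1;0 0 0 0 -1"}}

```text
clock: 4.53
position: [0.4607, -0.0985, 0.1712]
ee_rot: [3.141, -0.059, -0.0]
force: [-0.8, -0.1, 0.1]
width: 0.006
gripper_force: 0.1
```

```bash
cat > d.py <<'E'
from h import *
import sys
a=vision.get_image("side"); 
cv2.imwrite(f"pics/{sys.argv[1]}.png",cv2.resize(a["frame"][150:300,180:340,::-1],None,fx=3.5,fy=3.5))
print(arm.observe()["force"],arm.observe()["position"])
E
python3 d.py d
```

```text
[-0.97181495  0.27492969  0.71999414] [ 0.46100218 -0.09831257  0.17159416]
```

View pics/d.png

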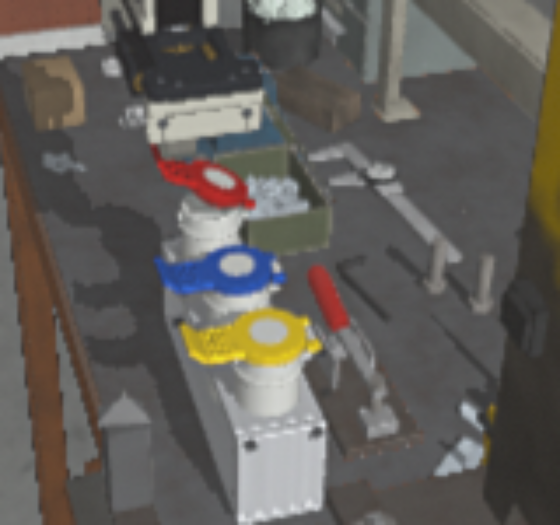

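The red cap is folded forward to about 30° (red at (210,185)), under the fingers. I'll press down now.

{"name": "play_rows", "arguments": {"increments": "0 0 0.8 0 -1;0 0 0.8 0 -1;0 0 0.5 0 -1;0 0 0 0 -1"}}

```text
clock: 4.92
position: [0.46, -0.0977, 0.1493]
ee_rot: [-3.141, 0.057, 0.003]
force: [-0.5, 0.4, -1.1]
width: 0.006
gripper_force: 0.0
```

{"name": "play_rows", "arguments": {"increments": "0 0 0.3 0 -1;0 0 0 0 -1"}}

```text
clock: 5.08
position: [0.4604, -0.0977, 0.1474]
ee_rot: [-3.141, 0.057, 0.001]
force: [-0.7, -0.0, 0.7]
width: 0.003
gripper_force: 0.3
```

{"name": "play_rows", "arguments": {"increments": "0 0 0.2 0 -1;0 0 0 0 -1"}}

```text
clock: 5.25
position: [0.4604, -0.0978, 0.1459]
ee_rot: [3.141, -0.057, -0.0]
force: [-1.4, 0.1, 0.8]
width: 0.004
gripper_force: 0.1
```

{"name": "play_rows", "arguments": {"increments": "0 0 0.2 0 -1;0 0 0 0 -1"}}

```text
clock: 5.42
position: [0.4605, -0.0978, 0.1439]
ee_rot: [3.141, -0.057, 0.0]
force: [-0.8, 0.3, -1.4]
width: 0.003
gripper_force: 0.0
```

{"name": "play_rows", "arguments": {"increments": "0 0 0.2 0 -1;0 0 0 0 -1"}}

```text
clock: 5.58
position: [0.4606, -0.0978, 0.1415]
ee_rot: [3.141, -0.057, 0.0]
force: [1.0, -0.3, -0.2]
width: 0.004
gripper_force: 0.0
```

{"name": "play_rows", "arguments": {"increments": "0 0 0.2 0 -1;0 0 0 0 -1"}}

```text
clock: 5.75
position: [0.461, -0.0978, 0.1397]
ee_rot: [3.141, -0.057, 0.001]
force: [-0.8, -0.0, 2.3]
width: 0.003
gripper_force: 1.6
```

{"name": "play_rows", "arguments": {"increments": "0 0 0.1 0 -1;0 0 0 0 -1"}}

```text
clock: 5.92
position: [0.461, -0.0978, 0.1393]
ee_rot: [3.141, -0.057, 0.001]
force: [-2.6, 0.9, 11.4]
width: 0.003
gripper_force: 5.7
```

{"name": "play_rows", "arguments": {"increments": "0 0 0.1 0 -1;0 0 0 0 -1"}}

```text
clock: 6.08
position: [0.461, -0.0978, 0.1389]
ee_rot: [3.141, -0.057, 0.002]
force: [-5.3, 0.7, 19.7]
width: 0.005
gripper_force: 10.0
```

{"name": "play_rows", "arguments": {"increments": "0 0 0.1 0 -1;0 0 0 0 -1"}}

```text
clock: 6.25
position: [0.461, -0.0978, 0.1385]
ee_rot: [3.14, -0.057, 0.002]
force: [-8.9, 0.2, 27.5]
width: 0.007
gripper_force: 14.1
```

{"name": "play_rows", "arguments": {"increments": "0 0 -1 0 -1;0 0 -4 0 -1;0 0 -3 0 -1;0 3 -1 0 -1;0 0 0 0 -1"}}

```text
clock: 6.67
position: [0.461, -0.1325, 0.2297]
ee_rot: [3.138, -0.063, 0.009]
force: [0.8, -1.1, -0.3]
width: 0.006
gripper_force: 0.0
```

```bash
cat > e.py <<'E'
from h import *
np.set_printoptions(precision=4,suppress=True)
for v in("side","top"):
    im=vision.get_image(v)
    for c in ["red","blue","yellow"]:
        L=cut_out("cap_"+c,im)
        if not L: print(v,c,"none");continue
        P=pts(im,L[0]["mask"]); P=P[(P[:,2]>.11)&(P[:,0]<.6)&(P[:,1]<-.05)]
        if len(P)<30: print(v,c,"few");continue
        for lo in (.42,.445,.46,.475,.49,.50):
            s=P[(P[:,0]>=lo)&(P[:,0]<lo+.015)]
            if len(s): print(v,c,lo,len(s),np.median(s,0))
E
python3 e.py; python3 d.py f
```

```text
side red 0.42 19 [ 0.4312 -0.11    0.1441]
side red 0.445 45 [ 0.4526 -0.1091  0.1374]
side red 0.46 62 [ 0.4682 -0.1121  0.1381]
side red 0.475 69 [ 0.4828 -0.1122  0.1384]
side red 0.49 49 [ 0.4964 -0.112   0.1381]
side red 0.5 19 [ 0.5028 -0.115   0.1368]
side blue 0.42 30 [ 0.43  -0.186  0.132]
side blue 0.445 57 [ 0.4526 -0.1834  0.1267]
side blue 0.46 73 [ 0.4682 -0.186   0.1273]
side blue 0.475 85 [ 0.4823 -0.1858  0.1272]
side blue 0.49 52 [ 0.496  -0.1856  0.127 ]
side blue 0.5 17 [ 0.5015 -0.1915  0.1238]
side yellow 0.42 42 [ 0.4294 -0.2599  0.1322]
side yellow 0.445 76 [ 0.4531 -0.2601  0.1288]
side yellow 0.46 107 [ 0.4679 -0.2629  0.1294]
side yellow 0.475 105 [ 0.482  -0.262   0.1296]
side yellow 0.49 62 [ 0.496  -0.264   0.1287]
side yellow 0.5 15 [ 0.503  -0.2669  0.1237]
top red none
top blue none
top yellow 0.42 17 [ 0.4298 -0.2601  0.1366]
top yellow 0.445 22 [ 0.4518 -0.2613  0.131 ]
top yellow 0.46 39 [ 0.4682 -0.2673  0.131 ]
top yellow 0.475 34 [ 0.482  -0.269   0.1313]
top yellow 0.49 19 [ 0.493  -0.2665  0.1313]
top yellow 0.5 2 [ 0.5014 -0.2658  0.127 ]
[ 0.6774758  -0.19152656  0.41013413] [ 0.45929951 -0.12719074  0.22621736]
```

View pics/f.png

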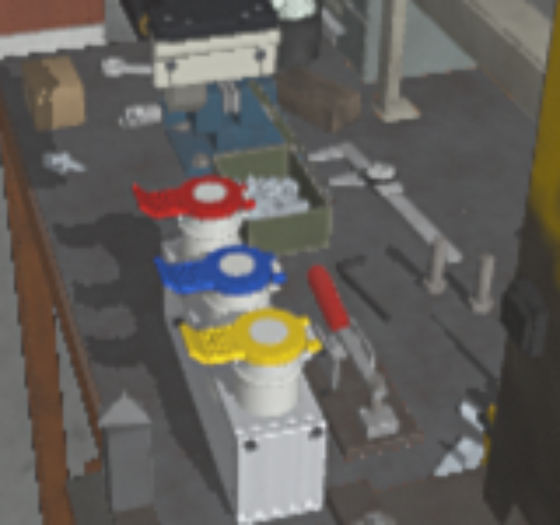

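The red cap now lies flat like the blue one, with matching face slope, so it is shut. Next I'll grip the sides of the yellow lip.

{"name": "play_rows", "arguments": {"increments": "-0.7 3.2 0 0 0.1;-0.7 3.2 0 0 0.1;-0.7 3.2 0 0 0.1;-0.1 3.2 0 0 0.1;0 0 2 0 0.1"}}

```text
clock: 7.53
position: [0.4331, -0.2625, 0.2092]
ee_rot: [3.135, -0.069, 0.007]
force: [0.7, -0.6, 0.2]
width: 0.319
gripper_force: 0.0
```

{"name": "play_rows", "arguments": {"increments": "0 0 2 0 0.1;0 0 0 0 0.1;0 0 0 0 0.1"}}

```text
clock: 7.78
position: [0.4322, -0.2542, 0.1861]
ee_rot: [-3.14, 0.056, 0.004]
force: [-0.1, 0.2, -0.8]
width: 0.523
gripper_force: 0.0
```

```bash
python3 d.py g
```

```text
[ 0.10609478 -0.10782718 -0.54344929] [ 0.43301839 -0.25439146  0.18703447]
```

View pics/g.png

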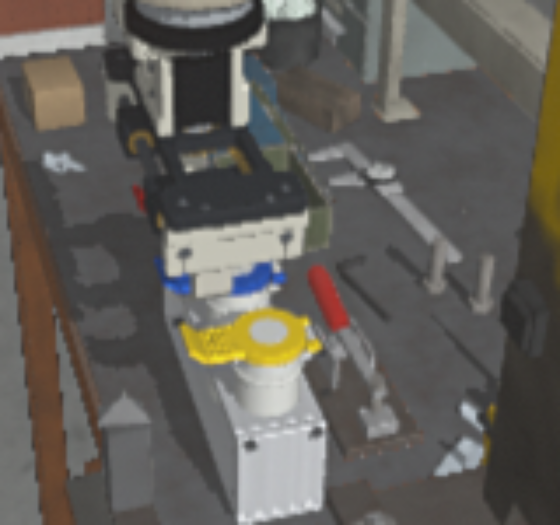

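The gripper hovers above and over the yellow lip (lip at (205,348), near finger tip at (215,285)), which agrees with the measured pose. I'll descend and grip.

{"name": "play_rows", "arguments": {"increments": "0 0 2.5 0 0.1;0 0 2.5 0 0.1;0 0 1.5 0 0.1;0 0 0.8 0 0.1;0 0 0 0 0.1", "grip_force": 15}}

```text
clock: 8.25
position: [0.4328, -0.2544, 0.1133]
ee_rot: [-3.141, 0.056, 0.002]
force: [0.1, -0.1, -0.3]
width: 0.547
gripper_force: 0.0
```

{"name": "play_rows", "arguments": {"increments": "0 0 0 0 -0.2;0 0 0 0 -0.3;0 0 0 0 -0.4;0 0 0 0 -0.5;0 0 0 0 -0.5", "grip_force": 15}}

```text
clock: 8.67
position: [0.4335, -0.2554, 0.1146]
ee_rot: [3.14, -0.058, 0.003]
force: [0.3, -0.5, 3.6]
width: 0.324
gripper_force: 15.0
```

{"name": "play_rows", "arguments": {"increments": "0 0 -0.5 0 -0.5;0.1 0 -0.5 0 -0.5;0.2 0 -0.5 0 -0.5;0.2 0 -0.6 0 -0.5;0 0 0 0 -0.5"}}

```text
clock: 9.08
position: [0.4369, -0.2554, 0.1357]
ee_rot: [3.141, -0.058, -0.003]
force: [-5.7, -1.7, 0.3]
width: 0.324
gripper_force: 15.0
```

{"name": "play_rows", "arguments": {"increments": "0.3 0 -0.6 0 -0.5;0.3 0 -0.6 0 -0.5;0.4 0 -0.6 0 -0.5;0.5 0 -0.5 0 -0.5;0 0 0 0 -0.5"}}

```text
clock: 9.5
position: [0.4532, -0.256, 0.1594]
ee_rot: [3.14, -0.058, 0.0]
force: [-6.5, -1.8, 4.4]
width: 0.327
gripper_force: 15.0
```

{"name": "play_rows", "arguments": {"increments": "0.5 0 -0.5 0 -0.5;0.5 0 -0.4 0 -0.5;0.6 0 -0.4 0 -0.5;0 0 0 0 -0.5"}}

```text
clock: 9.83
position: [0.4703, -0.2566, 0.1724]
ee_rot: [3.14, -0.057, 0.003]
force: [-5.3, -2.3, 5.6]
width: 0.323
gripper_force: 15.0
```

```bash
python3 d.py i
```

```text
[-5.02775547 -2.79792967  5.90019656] [ 0.46981791 -0.25660534  0.17212162]
```

View pics/i.png

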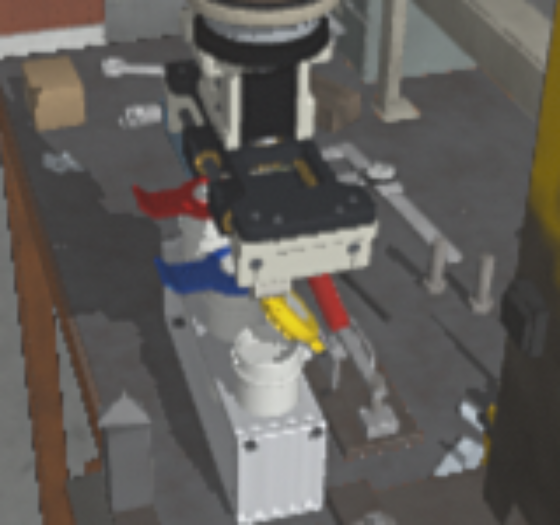

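The yellow cap is held in the grip at about 55° ((290,320)); red and blue are shut. I'll release, back off to the front, close the fingers and push.

{"name": "play_rows", "arguments": {"increments": "0 0 0 0 0;0 0 0 0 0.1;0 0 0 0 0.1;-2 0 0 0 0.1;-3 0 0 0 0.1"}}

```text
clock: 10.3
position: [0.4212, -0.2536, 0.1708]
ee_rot: [-3.141, 0.053, -0.004]
force: [-0.1, -0.9, 1.5]
width: 0.546
gripper_force: 0.0
```

{"name": "play_rows", "arguments": {"increments": "-3 0 0 0 -0.5;0 0 0.7 0 -1;0 0 0 0 -1;0 0 0 0 -1;0 0 0 0 -1"}}

```text
clock: 10.72
position: [0.3902, -0.2532, 0.1641]
ee_rot: [3.141, -0.056, 0.002]
force: [0.4, -0.9, 0.4]
width: 0.237
gripper_force: 0.0
```

{"name": "play_rows", "arguments": {"increments": "2.5 0 0 0 -1;2.5 0 0 0 -1;2 0 0 0 -1;2 0 0 0 -1;0 0 0 0 -1"}}

```text
clock: 11.13
position: [0.4834, -0.257, 0.1643]
ee_rot: [3.14, -0.054, 0.005]
force: [2.8, -5.3, -5.1]
width: 0.05
gripper_force: 15.0
```

```bash
python3 d.py j; python3 -c "
from h import *
o=arm.observe();print(o['width'],o['gripper_force'])"
```

```text
[ 2.18769684 -3.62266439 -6.23289266] [ 0.4817355  -0.25700691  0.16371573]
0.047678035881445556 14.999295473098755
```

View pics/j.png

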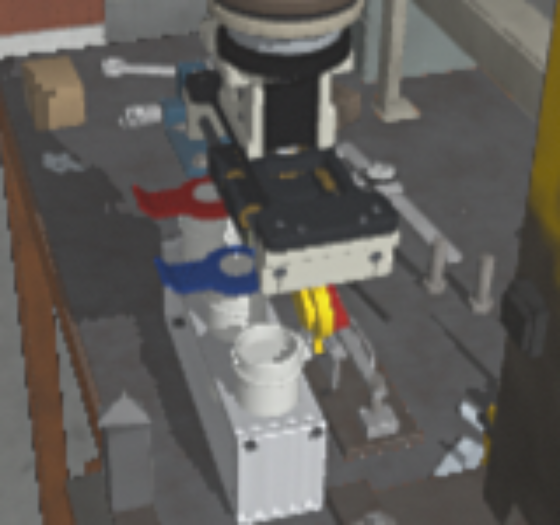

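The yellow cap is near upright ((318,315)). The fingers were still closing on contact and pinched something, so I'll open slightly, back off, close fully and push again.

{"name": "play_rows", "arguments": {"increments": "0 0 0 0 -0.7;-2 0 0 0 -0.6;-2 0 0 0 -1;0 0 0 0 -1;0 0 0 0 -1"}}

```text
clock: 11.6
position: [0.4377, -0.2549, 0.1639]
ee_rot: [-3.141, 0.059, 0.001]
force: [-0.0, 0.6, 0.2]
width: 0.03
gripper_force: 0.0
```

{"name": "play_rows", "arguments": {"increments": "0 0 0 0 -1;0 0 0 0 -1;2 0 0 0 -1;1.5 0 0 0 -1;0 0 0 0 -1"}}

```text
clock: 12.02
position: [0.4773, -0.2559, 0.1639]
ee_rot: [-3.141, 0.054, -0.004]
force: [0.5, 0.7, 0.5]
width: 0.005
gripper_force: 0.0
```

{"name": "play_rows", "arguments": {"increments": "0.8 0 0 0 -1;0.8 0 0 0 -1;0 0 0 0 -1"}}

```text
clock: 12.27
position: [0.4912, -0.2569, 0.1637]
ee_rot: [3.141, -0.057, 0.001]
force: [-0.3, 0.6, -0.4]
width: 0.004
gripper_force: 0.1
```

Continue back towards the stop, watching the force.

{"name": "play_rows", "arguments": {"increments": "0.6 0 0 0 -1;0.6 0 0 0 -1;0 0 0 0 -1"}}

```text
clock: 12.52
position: [0.5026, -0.2575, 0.1637]
ee_rot: [3.141, -0.057, 0.0]
force: [-0.2, 0.1, -0.4]
width: 0.009
gripper_force: 0.3
```

{"name": "play_rows", "arguments": {"increments": "0.4 0 0 0 -1;0.4 0 0 0 -1;0 0 0 0 -1"}}

```text
clock: 12.77
position: [0.5048, -0.2579, 0.1629]
ee_rot: [-3.14, 0.06, 0.016]
force: [-17.4, 1.9, 11.3]
width: 0.007
gripper_force: 10.5
```

{"name": "play_rows", "arguments": {"increments": "0.2 0 0 0 -1;0 0 0 0 -1"}}

```text
clock: 12.93
position: [0.5052, -0.2579, 0.1628]
ee_rot: [-3.14, 0.061, 0.02]
force: [-22.2, 2.5, 15.1]
width: 0.006
gripper_force: 12.7
```

The cap is at its stop. I'll retreat and check.

{"name": "play_rows", "arguments": {"increments": "-1.5 0 0 0 -1;-3 0 0 0 -1;-4 0 0 0 -1;-4 0 0 0 -1;0 0 -4 0 -1"}}

```text
clock: 13.35
position: [0.3662, -0.2466, 0.1923]
ee_rot: [-3.128, 0.062, 0.048]
force: [-3.8, 1.7, -3.9]
width: 0.002
gripper_force: 0.0
```

{"name": "play_rows", "arguments": {"increments": "0 0 -4 0 -1;-4 0 0 0 -1;0 0 0 0 -1;0 0 0 0 -1"}}

```text
clock: 13.68
position: [0.3459, -0.2521, 0.2447]
ee_rot: [3.14, -0.06, 0.002]
force: [-0.3, -0.6, 0.2]
width: 0.006
gripper_force: 0.0
```

```bash
python3 d.py k; cat > k.py <<'E'
from h import *
np.set_printoptions(precision=4,suppress=True)
for v in("side","top"):
    im=vision.get_image(v)
    L=cut_out("cap_yellow",im)
    if L:
        P=pts(im,L[0]["mask"]); P=P[(P[:,2]>.11)&(P[:,0]<.6)]
        for z in np.arange(.12,.22,.015):
            s=P[(P[:,2]>=z)&(P[:,2]<z+.015)]
            if len(s): print(v,"%.3f"%z,len(s),np.median(s,0),s[:,0].min(),s[:,0].max())
E
python3 k.py; python3 e.py | grep -E "red|blue"
```

```text
[ 0.713721   -0.15914117  0.65604294] [ 0.34682783 -0.2518929   0.24433126]
side 0.120 50 [ 0.4912 -0.12    0.1325] 0.4367955710671404 0.5126095540590583
side 0.135 263 [ 0.4706 -0.1075  0.1382] 0.42781959716577733 0.5051510713608915
top 0.120 5 [ 0.5071 -0.2425  0.1255] 0.5067039497654398 0.5117816358884406
top 0.135 36 [ 0.5085 -0.2524  0.1452] 0.5057642358613107 0.5188840199380068
top 0.150 73 [ 0.5181 -0.2514  0.1598] 0.5105776297502513 0.5317917776249943
top 0.165 48 [ 0.5259 -0.2571  0.1687] 0.5150534533942133 0.5351928247682174
top 0.180 80 [ 0.5397 -0.2561  0.1899] 0.5298842201422684 0.5500629278720197
top 0.195 4 [ 0.547  -0.2477  0.1955] 0.5389037595045262 0.5495322305292334
side red 0.42 18 [ 0.4317 -0.112   0.143 ]
side red 0.445 46 [ 0.4529 -0.1094  0.1374]
side red 0.46 67 [ 0.4678 -0.1118  0.1382]
side red 0.475 80 [ 0.4824 -0.1148  0.1385]
side red 0.49 59 [ 0.4969 -0.1108  0.138 ]
side red 0.5 31 [ 0.5037 -0.1117  0.1345]
side blue 0.42 29 [ 0.4298 -0.1868  0.1322]
side blue 0.445 55 [ 0.4525 -0.1836  0.1266]
side blue 0.46 81 [ 0.468  -0.1878  0.1273]
side blue 0.475 90 [ 0.4823 -0.1877  0.1273]
side blue 0.49 61 [ 0.4962 -0.188   0.1273]
side blue 0.5 25 [ 0.5028 -0.1914  0.1224]
top red 0.42 25 [ 0.4303 -0.1045  0.1468]
top red 0.445 60 [ 0.452  -0.1015  0.1405]
top red 0.46 74 [ 0.4682 -0.1041  0.1405]
top red 0.475 99 [ 0.4819 -0.1013  0.1416]
top red 0.49 75 [ 0.4955 -0.1039  0.1409]
top red 0.5 45 [ 0.5063 -0.1039  0.1381]
top blue 0.42 43 [ 0.4311 -0.176   0.1345]
top blue 0.445 60 [ 0.4532 -0.1788  0.1289]
top blue 0.46 78 [ 0.4672 -0.1775  0.1297]
top blue 0.475 97 [ 0.4831 -0.1789  0.1297]
top blue 0.49 62 [ 0.497  -0.1785  0.1289]
top blue 0.5 24 [ 0.5031 -0.1745  0.1252]
```

View pics/k.png

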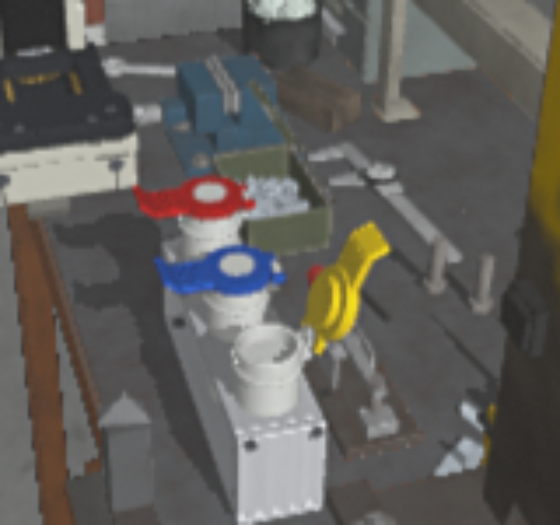

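The yellow cap leans back against its stop ((340,280)), with its lip 45 mm behind the hinge, which matches 1.95 rad. Red and blue are flat shut, and the arm is clear.

```bash
python3 -c "
from cell import job
print(job.sign_off())"
```

```text
the job is handed in; nothing more can be done
None
```

The red cap was pressed shut first, then the yellow cap was opened back to its stop; blue stayed shut, and the job was handed in at about 14 s on the robot's clock.

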